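Null the bridge amplifier with the plastic tuning tool

TASK

Take the flat-handled plastic tuning tool from its stand, feel its blade into the slot of the zero trimmer (down the hole next to the meter) and turn the trimmer until the meter's pointer stands on the broad mark at mid-scale. Press gently, as the trimmer is delicate. Then stand the tool back in its stand, fully down, and leave the other trimmer and everything else on the bench as they were.

Things in the scene. Friction and masses are not known exactly. Their poses are not given: they have to be found in the camera images.
- amp: The load-cell bridge amplifier: grey console fixed to the bench, 200 (its x) x 290 (its y) x 78 mm high, level aluminium top panel. Origin: centre of its underside; z up, its -x edge faces the robot. A pointer meter fills the panel's +y half (black bezel 13 mm high); two round access holes lie in a row in its -y half. Posts 20 mm high stand along its +x edge.
- zero_hole (a point): Centre of the zero trimmer's access hole (the one nearer the meter), at the panel's upper face, 78 mm above the bench; axes as the amplifier's. The hole is 22 mm across, through a 3 mm panel. Down it, on its axis, lies the trimmer's white slotted face, 18 mm across, 5 to 21 mm below the panel: the depth differs from unit to unit and is to be found by feel.
- span_hole (a point): Centre of the second, identical access hole (span trimmer, farther from the meter, 56 mm from the first), at the panel's upper face. Not to be turned.
- zero_trim (a joint): Zero trimmer's angle, rad, clockwise from above; at 0 its slot (3.2 mm wide, 2 mm deep, across the whole face) lies along the amplifier's x, so the slot's direction there is minus this angle. Stops at -2.3, 2.3; turns at about 0.02 N m and stays put. It is sprung: yields downwards from 0.8 N, 0.8 mm by 4 N, then solid. More than 12 N of contact with the tool (push, side load and turning load added up) damages it.
- span_slot_end (a point): A point in the span trimmer's slot, 8 mm from its axis (moves if that trimmer is turned).
- pointer_tip (a point): Tip of the meter's thin black pointer, 62 mm from its pivot; the pivot is on the robot's side (amplifier -x) of the mark. Turning the zero trimmer clockwise by 1 rad turns the pointer clockwise (from above) by 0.5 rad. The trimmer angle for mid-scale differs from start to start. At first the pointer stands anticlockwise of mid-scale (amplifier +y side).
- centre_mark (a point): Where the pointer's tip is when it stands exactly at mid-scale: at the inner edge of the broad black mark on the dial, 8 mm wide; axes as the amplifier's.
- stand: The grey tool stand, fixed, a block 155 (its x) x 48 x 66 mm high with three holes in a row along its x, 50 mm apart, one tool in each. Origin: centre of its underside. The holes are round, 16 mm across, 60 mm deep, with a 2.5 mm chamfer.
- stand_hole0 (a point): Centre of the mouth of the first stand hole (stand x = -50 mm), on the stand's top face, 66 mm above the bench.
- stand_hole1 (a point): Centre of the mouth of the middle stand hole.
- stand_hole2 (a point): Centre of the mouth of the third stand hole (stand x = +50 mm).
- tuner_grip (a point): Handle centre of the tuning tool: white plastic, 105 mm long, about 30 g, standing blade down in one of the stand's holes (which differs). The handle, a flat-sided bar 18 (tool x) x 12 (tool y) x 50 mm high centred here, is the only flat-sided one; grip it across the 12 mm (tool y). Tool x, the blade's width, lies within 0.2 rad of the stand's row at first. Axes: z up the tool.
- tuner_blade (a point): Middle of the blade's end, 80 mm below the handle's centre on the tool's axis; axes as the handle's. The blade is 12 mm wide (tool x), 2 mm thick (tool y), 5 mm long; above it a round shank 12 mm across, 45 mm long, then a collar 22 mm across, 5 mm thick, right under the handle, which rests on the stand's top when the tool is fully down.
- spare_round_grip (a point): Handle centre of another stand tool, with a round handle 16 mm across and 42 mm high; same collar and shank. To be left alone.
- spare_ball_grip (a point): Handle centre of the third stand tool, with a thin neck and a 22 mm ball on top; same collar and shank. To be left alone.
- pump_a_mid (a point): Middle of a white square pump bottle's body, 36 x 36 x 75 mm, 105 mm high with its brass collar and cap. Bystander.
- pump_b_mid (a point): As pump_a, a second bottle. Bystander.
- pump_c_mid (a point): A shorter pump bottle, body 36 x 36 x 62 mm, 92 mm high with its cap. Bystander.
- weight_mid (a point): Middle of a 500 g steel calibration weight, 38 mm across, 68 mm high. Bystander.

How it is judged (in metres and radians):
On the way, in this order (a step that is already met when the one before it is completed fails the run):
1. the zero trimmer has begun to turn under the tuning tool's blade, down in its hole (horizontal distance between tuner_blade and zero_hole below 0.0045 m and z of tuner_blade in the frame of zero_hole below -0.004 m and distance of pointer_tip from where it was at the start of the episode above 0.003 m), for 0.05 s.
2. with the tool still in the hole, the pointer stands on the broad mark at mid-scale (horizontal distance between tuner_blade and zero_hole below 0.0045 m and z of tuner_blade in the frame of zero_hole below -0.004 m and horizontal distance between pointer_tip and centre_mark below 0.0042 m), for 0.1 s.
At the end, for the whole second after the job is handed in: The pointer's tip stands within 4.2 mm of mid-scale (on the broad mark) and stays there; the tuning tool stands upright (within 0.1 rad) in a hole of its stand, within 4 mm of the hole's axis, fully down with its collar on the stand (within 5 mm), at rest and released (horizontal distance between pointer_tip and centre_mark below 0.0042 m and (horizontal distance between tuner_blade and stand_hole0 below 0.004 m or horizontal distance between tuner_blade and stand_hole1 below 0.004 m or horizontal distance between tuner_blade and stand_hole2 below 0.004 m) and z of tuner_grip in the frame of stand between 0.091 and 0.101 m and angle between tuner_grip's own z axis and vertical below 0.1 rad and linear speed of tuner below 0.02 m/s); the robot touches nothing.
It fails at once if the tool was pressed on the amplifier or its trimmers with more than 12 N (contact force between tuner and amp above 12 N).
It fails at once if the span trimmer was turned (distance of span_slot_end from where it was at the start of the episode above 0.0025 m).
It fails at once if another tool, a bottle or the weight was disturbed by more than 20 mm (distance of any of spare_round_grip, spare_ball_grip, pump_a_mid, pump_b_mid, pump_c_mid, weight_mid from where it was at the start of the episode above 0.02 m).
It also fails if it takes over 67 s, if anything falls off the work surface, if the arm or the gripper's body presses on something with over 40 N, if the wrist force passes 120 N, or if a joint passes its speed limit or range.

ROBOT

A 6-joint arm with a two-finger parallel gripper is mounted at the origin on the work surface. World frame = base frame: x ahead of the robot, y to its left, z up, the work surface at z = 0. Lengths are in m, angles in degrees, forces in N, time in s.
With the tool pointing down it reaches from about 0.425 to 0.95 m from the base axis. Payload 3.5 kg.
Tool frame: the origin (TCP) lies at the very end of the fingers, on their centre line; the grasp point (between the pads) lies 19 mm behind it; z points along the fingers, y is the line along which they close (so a half turn about z gives the same grasp; the last joint's range is limited). The gripper opens to 85 mm and grips with 20 to 120 N. Pads are 22 mm wide; open, the fingers measure 114 mm over their backs; the gripper's body (76 mm by 85 mm) begins 54 mm behind the grasp point. The pads swing forward as they close: fully open they stand 13 mm farther back than shut.
Start: joints at [-83.365, 16.404, 90.338, -0, 73.258, -8.594], TCP at [0.177, -0.651, 0.231] pointing down, gripper open.
Joint ranges: [-158.93, 158.93], [-51.34, 127.21], [12.03, 142.37], [-87.48, 267.48], [13.55, 161.25], [-162.69, 162.69]. Speed limits (degrees/s): [159.86, 159.86, 180, 180, 180, 180].

INTERFACE

Orientations are given as [roll, pitch, yaw] about the fixed x, y, z axes, in that order (R = Rz(yaw) Ry(pitch) Rx(roll)).
In Python, from plant import read_state, get_image, sign_off gives the robot as it stands.
- The arm moves only by the tool arm_command, never from a script. Its argument "rows" is a list of rows, each a list of 5 numbers: the gripper's target within -1 to 1 (shut at 1, half-way at 0, fully open at -1), then the shift along the world's x, y, z in cm, then the turn about the world's z in degrees. A call has 1 to 20 rows; each row shifts and turns the commanded pose from where the row before left it; what a row does not reach is not made up. A row lasts 1/12 s, in which the tool goes at most 41.7 mm and 7.16 degrees, less where a joint would pass 70% of its speed; a pose out of reach is approached as far as the arm can. A call with a gripper value outside its range is refused whole. The fingers move at their own pace and stop on an object; the grip force is fixed at half the most. Time passes only in rows, so rows that do not move let the fingers close. It gives the time, the measured TCP pose, the force, the opening and the grip force at its end, in the units of the state.
- read_state(): the state, without advancing time (a new reading comes with each control period).
- get_image(name): name is "scene" or "side" or "wrist"; returns a dict with "frame" (420x560x3 uint8, red, green, blue), "camera_matrix" (3x3 intrinsics, pixels), "extrinsics" (4x4, takes a point from camera to world coordinates). Camera axes: x right, y up, looking along -z (the intrinsics and any distortion apply to the point x, -y, -z); pixel columns grow to the right and rows downward; lengths in m; the calibration is good to about 2 mm. A picture is of the moment at which its call begins. There is no depth.
- sign_off(): hands the job in; it is judged then, once.
The state is a dict: "clock": time; "q": joint angles; "joint_velocities": joint speeds; "joint_efforts": joint torques, N m; "position": TCP position; "tool_rot": TCP orientation; "wrist_force": force on the tool from outside, world axes, zero at the start; "moment": the same for the moment, N m; "width": finger opening in m; "gripper_force": force on a finger pad.
Only numpy, scipy, OpenCV 4.12 (cv2) and the standard library are available. Lean on these libraries where they do the work, as an engineer would, in place of code of your own. Each camera call takes 0.05 s, during which the arm holds its last target. There are 200 camera calls.

## Working session

There is one attempt and no reset: what is moved stays moved. The work goes in short steps, Python scripts to look and compute and a tool call to move; the robot and the scene stay as the last step left them, time stands still between calls to the robot, and variables do not carry over. Pictures are saved under pics/ and viewed, at most 10 in all, crops included, and the job is handed in when it is done.

Besides the shell and the picture viewer there is one more tool, called after "Emit:" as name(argument=value, ...), one argument or row to a line, values as JSON. arm_command: Moves the arm, as the interface text tells. Its arguments: {"type":"object","properties":{"rows":{"type":"array","items":{"type":"array","items":{"type":"number"}}}},"required":["rows"]}

```bash
mkdir -p pics; cat > h.py <<'E'
import numpy as np, cv2
from plant import read_state, get_image
def grab(n,f):
    d=get_image(n); cv2.imwrite(f'pics/{f}.png',d['frame'][:,:,::-1]); np.savez(f'pics/{f}.npz',**{k:np.array(v) for k,v in d.items() if k in('frame','camera_matrix','extrinsics')}); return d
def load(f): return np.load(f'pics/{f}.npz')
def ray(d,u,v):
    K,E=d['camera_matrix'],d['extrinsics']
    p=np.linalg.inv(K)@[u,v,1.]; r=E[:3,:3]@[p[0],-p[1],-p[2]]; return E[:3,3],r/np.linalg.norm(r)
def onz(d,u,v,z):
    o,r=ray(d,u,v); return o+r*(z-o[2])/r[2]
def proj(d,P):
    K,E=d['camera_matrix'],d['extrinsics']; c=E[:3,:3].T@(np.array(P)-E[:3,3]); p=K@[c[0],-c[1],-c[2]]; return p[:2]/p[2]
def tri(a,b):
    A=np.zeros((3,3));y=np.zeros(3)
    for o,r in(a,b):
        M=np.eye(3)-np.outer(r,r);A+=M;y+=M@o
    return np.linalg.solve(A,y)
E
python3 - <<'E'
from h import *
a=[grab(n,n+'0') for n in('scene','side','wrist')]
for d in a: print(np.round(d['extrinsics'],3).tolist(),np.round(d['camera_matrix'],1).tolist(), [k for k in d])
cv2.imwrite('pics/m0.png',np.hstack([cv2.resize(d['frame'][:,:,::-1],(400,300)) for d in a[1:]]))
print(read_state())
E
```

```text
[[0.19, -0.588, 0.786, 1.362], [0.981, 0.097, -0.165, -0.121], [0.02, 0.803, 0.596, 0.691], [0.0, 0.0, 0.0, 1.0]] [[462.9, 0.0, 276.4], [0.0, 462.9, 207.6], [0.0, 0.0, 1.0]] ['frame', 'camera_matrix', 'extrinsics']
[[-0.702, 0.518, -0.489, -0.03], [-0.713, -0.501, 0.491, 0.625], [0.01, 0.693, 0.721, 0.969], [0.0, 0.0, 0.0, 1.0]] [[510.8, 0.0, 278.0], [0.0, 510.8, 209.7], [0.0, 0.0, 1.0]] ['frame', 'camera_matrix', 'extrinsics']
[[0.262, 0.922, 0.285, 0.25], [-0.965, 0.251, 0.075, -0.63], [-0.002, -0.295, 0.956, 0.373], [0.0, 0.0, 0.0, 1.0]] [[341.0, 0.0, 281.8], [0.0, 341.0, 207.4], [0.0, 0.0, 1.0]] ['frame', 'camera_matrix', 'extrinsics']
{'clock': 0.15, 'q': array([-8.33656040e+01,  1.64448634e+01,  9.04041450e+01,  6.53700378e-04,
        7.32583812e+01, -8.59496040e+00]), 'joint_velocities': array([ 0.02031365, -0.07737436, -0.35548005, -0.04617463, -0.09475668,
        0.08163089]), 'joint_efforts': array([ 2.04240765e-03, -4.06600463e+01, -2.93139768e+01, -6.34970161e-05,
        3.91836860e-03,  6.76047421e-06]), 'position': array([ 0.17727579, -0.65077203,  0.23022334]), 'tool_rot': array([-1.79893910e+02, -1.66677970e-02,  1.52291521e+01]), 'wrist_force': array([ 0.64333812, -0.05954404, -0.67505683]), 'moment': array([ 0.00974192, -0.01622205, -0.02802978]), 'gripper_force': 0.0, 'width': 0.08544705343046598}
```

View pics/scene0.png

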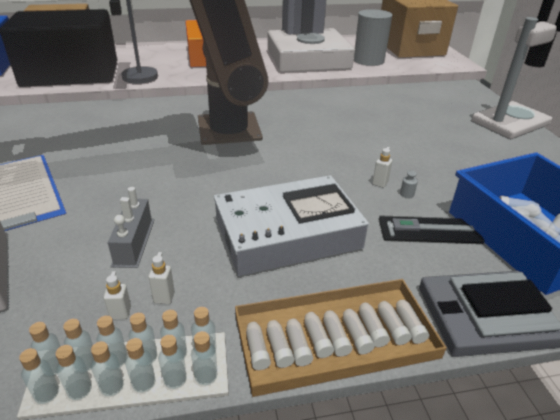

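View pics/m0.png

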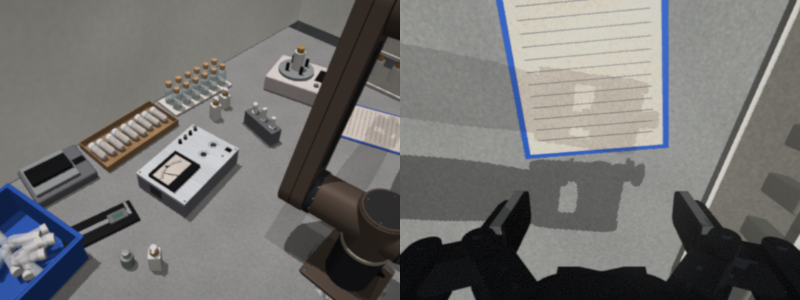

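Scene: stand near (132,232) with tools at about (119,225), (126,205), (133,192); amp holes near (239,213) and (264,209), meter near (319,203). I'll zoom in on these.

```bash
python3 - <<'E'
from h import *
s=load('scene0'); d=load('side0')
z=lambda f,x0,y0,w,h,W,H:cv2.resize(f['frame'][y0:y0+h,x0:x0+w,::-1],(W,H),interpolation=cv2.INTER_CUBIC)
a=z(s,90,175,80,100,400,500); b=z(d,330,130,80,100,400,500)
cv2.imwrite('pics/z1.png',np.hstack([a,b]))
for u,v,h in[(119,235,.066),(126,218,.066),(133,205,.066),(239,213,.078),(264,209,.078)]: print(u,v,onz(s,u,v,h).round(3), proj(d,onz(s,u,v,h)).round(0))
E
```

```text
119 235 [ 0.577 -0.289  0.066] [357. 156.]
126 218 [ 0.521 -0.279  0.066] [371. 168.]
133 205 [ 0.474 -0.266  0.066] [382. 178.]
239 213 [ 0.559 -0.036  0.078] [298. 202.]
264 209 [0.553 0.02  0.078] [283. 215.]
```

View pics/z1.png

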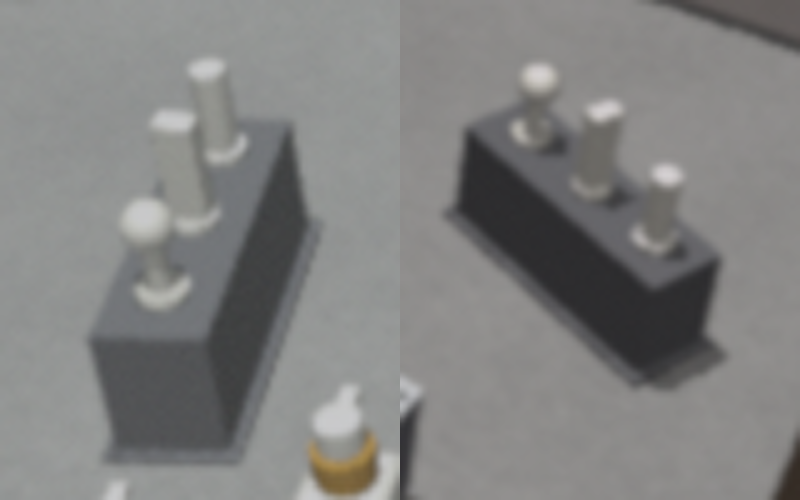

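The flat-handled tool is in the middle hole: its handle top is at about (125,199) in scene and (371,152) in side. I'll go above the amp first for a close look.

Emit:
arm_command(
  rows=[
    [-1,1.9,3.4,-0.15,-1.4],
    [-1,1.9,3.4,-0.15,-1.4],
    [-1,1.9,3.4,-0.15,-1.4],
    [-1,1.9,3.4,-0.15,-1.4],
    [-1,1.9,3.4,-0.15,-1.4],
    [-1,1.9,3.4,-0.15,-1.4],
    [-1,1.9,3.4,-0.15,-1.4],
    [-1,1.9,3.4,-0.15,-1.4],
    [-1,1.9,3.4,-0.15,-1.4],
    [-1,1.9,3.4,-0.15,-1.4],
    [-1,1.9,3.4,-0.15,-1.4],
    [-1,1.9,3.4,-0.15,-1.4],
    [-1,1.9,3.4,-0.15,-1.4],
    [-1,1.9,3.4,-0.15,-1.4],
    [-1,1.9,3.4,-0.15,-1.4],
    [-1,1.9,3.4,-0.15,-1.4],
    [-1,1.9,3.4,-0.15,-1.4],
    [-1,1.9,3.4,-0.15,-1.4],
    [-1,1.2,3.0,-0.15,-1.4],
    [-1,0,0,0,0],
  ],
)

```text
clock: 1.82
position: [0.5323, -0.0045, 0.2023]
tool_rot: [-179.9, 0.0, -11.1]
wrist_force: [0.6, -0.5, -0.3]
width: 0.0853
gripper_force: 0.0
```

```bash
python3 - <<'E'
from h import *
d=grab('wrist','w1'); s=read_state(); print(s['position'],s['tool_rot'],s['q'])
E
```

```text
[ 0.53156737 -0.00663634  0.20220675] [-1.79986977e+02  6.70079812e-02 -1.10981749e+01] [-1.16623594e+01 -2.14211778e-01  1.12020275e+02  1.33095415e-02
  6.82610706e+01  8.94308863e+01]
```

View pics/w1.png

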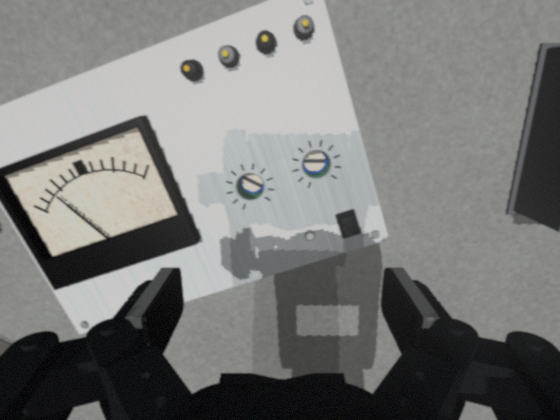

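The wrist view shows the zero hole near (250,186), the span hole near (316,163), the pointer from (108,238) to about (55,190), and the broad mark at (80,168). I'll zoom in on the zero hole and dial.

```bash
python3 - <<'E'
from h import *
w=load('w1')
z=lambda f,x0,y0,w,h,W,H:cv2.resize(f['frame'][y0:y0+h,x0:x0+w,::-1],(W,H),interpolation=cv2.INTER_CUBIC)
cv2.imwrite('pics/z2.png',np.hstack([z(w,230,166,40,40,400,400),z(w,20,140,100,100,400,400)]))
for n,u,v,h in[('zero',250,186,.078),('span',316,163,.078),('mark',81,172,.085),('pivot',108,238,.085)]: print(n,onz(w,u,v,h).round(4))
s=load('scene0');d=load('side0')
print('top',tri(ray(s,124.8,199),ray(d,370.8,152)), 'ball',tri(ray(s,119.2,219.5),ray(d,357.7,145.8)),'round',tri(ray(s,131.5,188.7),ray(d,383.3,164.8)))
for n,p in[('zs',proj(s,onz(w,250,186,.078))),('zd',proj(d,onz(w,250,186,.078)))]:print(n,p)
for c in [(92.0+16.3-14.7+0,0)]:pass
for u,v in[(90+290/5,175+122/5),(90+92/5,175+338/5),(90+208/5,175+338/5)]: print('standcorner',onz(s,u,v,.066).round(4))
for u,v in[(330+120/5,130+0/5)]:pass
for u,v in[(330+(718-400)/5,130+262/5),(330+(652-400)/5,130+290/5),(330+(468-400)/5,130+125/5)]: print('side corner',onz(d,u,v,.066).round(4))
E
```

```text
zero [0.5481 0.0198 0.078 ]
span [ 0.5562 -0.0354  0.078 ]
mark [0.5859 0.1449 0.085 ]
pivot [0.5294 0.1432 0.085 ]
top [ 0.52621266 -0.27209331  0.12019729] ball [ 0.57621738 -0.28243927  0.10559281] round [ 0.47729171 -0.26254357  0.11261639]
zs [263.34798249 207.60560418]
zd [284.91183429 215.87163311]
standcorner [ 0.4576 -0.2338  0.066 ]
standcorner [ 0.5985 -0.3084  0.066 ]
standcorner [ 0.6063 -0.2623  0.066 ]
side corner [ 0.444  -0.2755  0.066 ]
side corner [ 0.4549 -0.2339  0.066 ]
side corner [ 0.6056 -0.266   0.066 ]
```

View pics/z2.png

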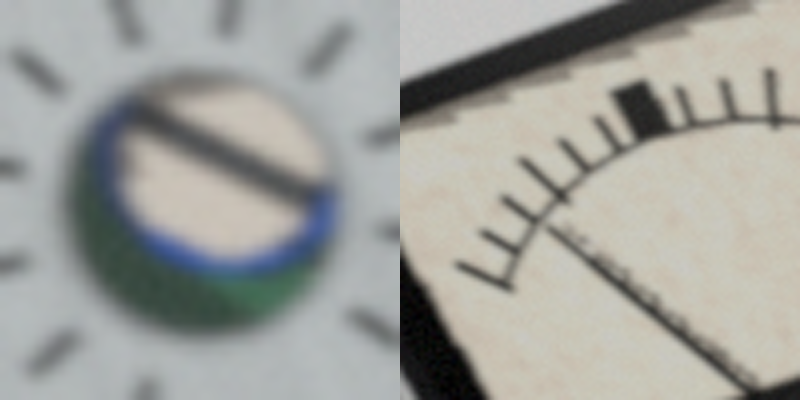

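```bash
python3 - <<'E'
from h import *
from scipy.optimize import brentq
w=load('w1')
hc=onz(w,250,185.8,.078); sc=onz(w,316,163,.078)
print('hole',hc, 'yaw amp',np.degrees(np.arctan2(-(hc-sc)[0],(hc-sc)[1])))
for dep in(.005,.009,.013,.017,.021): print(dep,proj(w,[hc[0],hc[1],.078-dep]).round(1))
for dep in(.008,.012):
  a,b=onz(w,243.7,177,.078-dep),onz(w,261.5,185.3,.078-dep); print('slot',np.degrees(np.arctan2(*(b-a)[1::-1])),np.linalg.norm(b-a), ((a+b)/2).round(4))
for z in(.079,.083,.088):
  t,m,p=onz(w,57.2,196.8,z),onz(w,82.7,173.5,z),onz(w,108.5,238,z)
  print(z,t.round(4),m.round(4),p.round(4),'tip-p',np.linalg.norm(t-p),'m-p',np.linalg.norm(m-p),'angle',2*np.degrees(np.arcsin(np.linalg.norm(t-m)/.124)), np.degrees(np.arctan2(*(t-p)[1::-1])),np.degrees(np.arctan2(*(m-p)[1::-1])))
E
```

```text
hole [0.54828459 0.01973148 0.078     ] yaw amp 8.198647956783663
0.005 [250.6 184.4]
0.009 [251.  183.2]
0.013 [251.4 182.2]
0.017 [251.8 181.1]
0.021 [252.2 180.1]
slot -126.91350529492621 0.01612363590956924 [0.55   0.0179 0.07  ]
slot -126.91350529492654 0.016357865853758945 [0.5491 0.0184 0.066 ]
0.079 [0.5698 0.1751 0.079 ] [0.584  0.1478 0.079 ] [0.5275 0.1465 0.079 ] tip-p 0.05105150857970113 m-p 0.05649263981470181 angle 28.728356252583854 34.055598130217874 1.308821504352485
0.083 [0.5704 0.1722 0.083 ] [0.5843 0.1453 0.083 ] [0.5287 0.144  0.083 ] tip-p 0.050284817262703396 m-p 0.05564423361427407 angle 28.287857544713415 34.05559813021787 1.3088215043525027
0.088 [0.571  0.1685 0.088 ] [0.5848 0.1422 0.088 ] [0.5302 0.1409 0.088 ] tip-p 0.049326453116456184 m-p 0.0545837258637392 angle 27.737832740506683 34.055598130217916 1.308821504352516
```

Emit:
arm_command(
  rows=[
    [-1,0,-3.8,0,0],
    [-1,0,-3.8,0,0],
    [-1,0,-3.8,0,0],
    [-1,0,-3.8,0,0],
    [-1,0,-3.8,0,0],
    [-1,0,-3.8,-1,0],
    [-1,0,-3.6,-1,0],
    [-1,0,0,-1,0],
    [-1,0,0,0,0],
    [-1,0,0,0,0],
    [-1,0,0,0,0],
  ],
)

```text
clock: 2.78
position: [0.5311, -0.2725, 0.173]
tool_rot: [-180.0, 0.0, -11.3]
wrist_force: [0.3, -0.1, 0.3]
width: 0.0856
gripper_force: 0.0
```

```bash
python3 - <<'E'
from h import *
d=grab('wrist','w2'); s=read_state(); print(s['position'],s['tool_rot'])
cv2.imwrite('pics/z3.png',cv2.resize(d['frame'][60:360,130:430,::-1],(600,600),interpolation=cv2.INTER_CUBIC))
p=s['position']; print('tcp at .121 proj',proj(d,[p[0],p[1],.121]), proj(d,[.5262,-.2721,.121]))
E
```

```text
[ 0.53148817 -0.27233916  0.17349445] [ 1.79991591e+02 -3.62089170e-02 -1.12995167e+01]
tcp at .121 proj [283.1587088  230.64367394] [284.46504983 238.57943778]
```

View pics/z3.png

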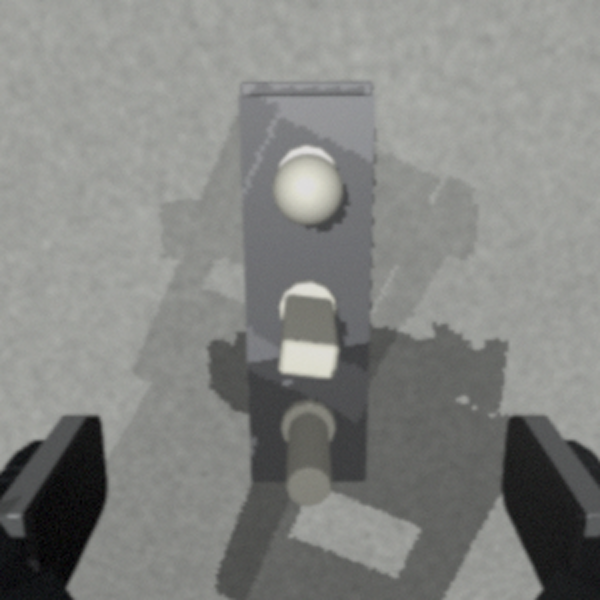

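```bash
python3 - <<'E'
from h import *
w=load('w2')
c=onz(w,284.5,240,.121); print('top',c)
P=[((u/2)+130,(v/2)+60) for u,v in[(284,341),(339,345),(333,378),(279,371)]]
Q=[onz(w,u,v,.121) for u,v in P]
for i in range(4):
  e=Q[(i+1)%4]-Q[i]; print(np.linalg.norm(e), np.degrees(np.arctan2(e[1],e[0])))
print(np.mean(Q,0))
for n,u,v in[('ball',308,189)]: print(n,onz(w,u/2+130,v/2+60,.1055))
for u,v in[(242,95),(372,96)]: print(onz(w,u/2+130,v/2+60,.066))
E
```

```text
top [ 0.52526936 -0.27193645  0.121     ]
0.01689758214088457 -105.84398402130444
0.011132899161001545 159.814156878068
0.01694862775066372 70.59445528128923
0.01008491832944935 -20.742443221950776
[ 0.52565261 -0.27193869  0.121     ]
ball [ 0.57477574 -0.28160076  0.1055    ]
[ 0.60604752 -0.26437576  0.066     ]
[ 0.59666347 -0.30918424  0.066     ]
```

Edges measure about 17 mm along 72° and 11 mm along −19°, so the wide face looks to lie across the row, unlike the description. Closing across the row is clear of the neighbours either way. The finger width will show which side is gripped. I'll turn half round first to leave wrist range for the tuning.

Emit:
arm_command(
  rows=[
    [-1,-0.3,0,0,7],
    [-1,-0.3,0,0,7],
    [-1,0,0,0,7],
    [-1,0,0,0,7],
    [-1,0,0,0,7],
    [-1,0,0,0,7],
    [-1,0,0,0,7],
    [-1,0,0,0,7],
    [-1,0,0,0,7],
    [-1,0,0,0,7],
    [-1,0,0,0,7],
    [-1,0,0,0,7],
    [-1,0,0,0,7],
    [-1,0,0,0,7],
    [-1,0,0,0,7],
    [-1,0,0,0,7],
    [-1,0,0,0,7],
    [-1,0,0,0,7],
    [-1,0,0,0,7],
    [-1,0,0,0,7],
  ],
)

```text
clock: 4.5
position: [0.526, -0.272, 0.174]
tool_rot: [180.0, 0.1, 129.1]
wrist_force: [-0.8, -0.1, 0.0]
width: 0.0854
gripper_force: 0.0
```

Emit:
arm_command(
  rows=[
    [-1,0,0,0,7],
    [-1,0,0,0,7],
    [-1,0,0,0,7],
    [-1,0,0,0,7],
    [-1,0,0,0,5],
    [-1,0,0,0,0],
    [-1,0,0,0,0],
  ],
)

```text
clock: 5.08
position: [0.5258, -0.2724, 0.1737]
tool_rot: [-180.0, 0.1, 161.6]
wrist_force: [0.3, -0.7, -0.6]
width: 0.0852
gripper_force: 0.0
```

```bash
python3 - <<'E'
from h import *
d=grab('wrist','w3'); s=read_state(); p=s['position'];print(p,s['tool_rot'],s['q'])
g=cv2.cvtColor(d['frame'],cv2.COLOR_RGB2GRAY)
c=proj(d,[.5255,-.272,.121]).round().astype(int);print(c)
u,v=c; f=d['frame'][v-60:v+60,u-60:u+60,::-1]
cv2.imwrite('pics/z4.png',cv2.resize(f,(480,480),interpolation=cv2.INTER_CUBIC))
E
```

```text
[ 0.52574351 -0.27251636  0.17351995] [-1.79981778e+02  5.72364743e-02  1.61585156e+02] [-3.72106589e+01  9.11881550e+00  1.05238639e+02  1.30846358e-03
  6.55824902e+01 -1.08796346e+02]
[281 230]
```

View pics/z4.png

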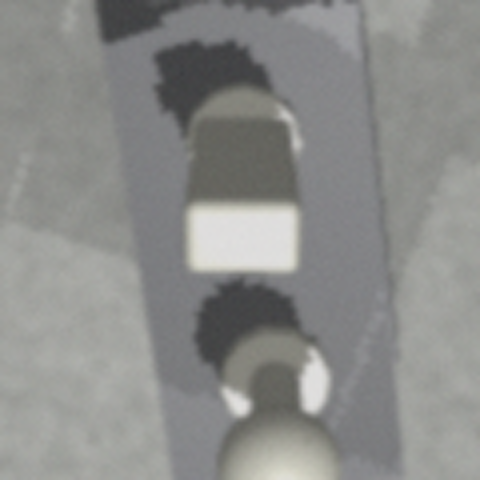

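From the other side the handle's top is at the expected pixel (281,229) and square to the fingers, with the wide side again along the closing line. Descending and closing.

Emit:
arm_command(
  rows=[
    [-1,0,0,-2,0],
    [-1,0,0,-2,0],
    [-1,0,0,-2,0],
    [-1,0,0,-1.5,0],
    [-1,0,0,-1,0],
    [-1,0,0,-0.6,0],
    [-1,0,0,0,0],
    [1,0,0,0,0],
    [1,0,0,0,0],
    [1,0,0,0,0],
    [1,0,0,0,0],
    [1,0,0,0,0],
    [1,0,0,0,0],
    [1,0,0,0,0],
    [1,0,0,0,0],
  ],
)

```text
clock: 6.38
position: [0.5256, -0.2735, 0.0824]
tool_rot: [-180.0, 0.0, 161.6]
wrist_force: [-0.5, 0.5, 2.8]
width: 0.0169
gripper_force: 58.4
```

Gripped across the 18 mm (width 16.9). I'll lift, carry it over the zero hole and turn the blade to the slot direction.

Emit:
arm_command(
  rows=[
    [1,0,0,1,0],
    [1,0,0,2,0],
    [1,0,0,3,0],
    [1,0,0,3,0],
    [1,0,0,3,0],
    [1,0.2,3,0,-3],
    [1,0.3,3.5,0,-3],
    [1,0.3,3.5,0,-3],
    [1,0.3,3.5,0,-3],
    [1,0.3,3.5,0,-3],
    [1,0.3,3.5,0,-3],
    [1,0.3,3.5,0,0],
    [1,0.2,3,0,0],
    [1,0,2.3,0,0],
    [1,0,0,-1.5,0],
    [1,0,0,-1.5,0],
    [1,0,0,-1.2,0],
    [1,0,0,0,0],
    [1,0,0,0,0],
  ],
)

```text
clock: 7.97
position: [0.5467, 0.0196, 0.1591]
tool_rot: [-179.9, -0.1, 143.6]
wrist_force: [-0.0, -0.8, -0.2]
width: 0.017
gripper_force: 58.8
```

```bash
python3 - <<'E'
from h import *
a=[grab(n,n+'5') for n in('scene','side','wrist')]; s=read_state(); p=s['position'];print(p,s['tool_rot'],s['q'][5],s['wrist_force'],s['width'])
b=[p[0],p[1],p[2]-.0664]
o=[]
for d in a:
  u,v=proj(d,b); print(u,v); x=int(np.clip(u-33,0,494));y=int(np.clip(v-60,0,320));print(x,y)
  o.append(cv2.resize(d['frame'][y:y+100,x:x+66,::-1],(266,400),interpolation=cv2.INTER_CUBIC))
cv2.imwrite('pics/z5.png',np.hstack(o))
E
```

```text
[0.54802643 0.01926082 0.16093784] [1.79951642e+02 8.83298036e-02 1.43589722e+02] -62.181292250626115 [-0.29014899 -0.21931415 -1.49662575] 0.01706956173897908
263.13995036728 201.56505246529898
230 141
285.2279514018248 211.0093687088849
252 151
280.6286749239403 223.39929952169652
247 163
```

View pics/z5.png

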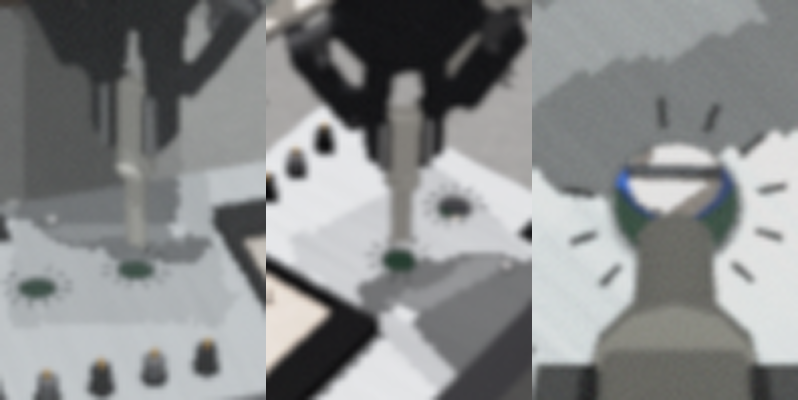

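```bash
python3 - <<'E'
from h import *
o=[]
for n,x,y in(('wrist5',262,185),('scene5',240,175),('side5',265,190)):
  d=load(n); o.append(cv2.resize(d['frame'][y:y+50,x:x+45,::-1],(266*1,296),interpolation=cv2.INTER_CUBIC))
d=load('wrist5'); o[0]=cv2.resize(d['frame'][185:235,260:305,::-1],(468,520),interpolation=cv2.INTER_CUBIC)
cv2.imwrite('pics/z6.png',np.hstack([o[0],np.vstack([o[1],o[2]])[:520]]))
E
```

```text
(no output)
```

View pics/z6.png

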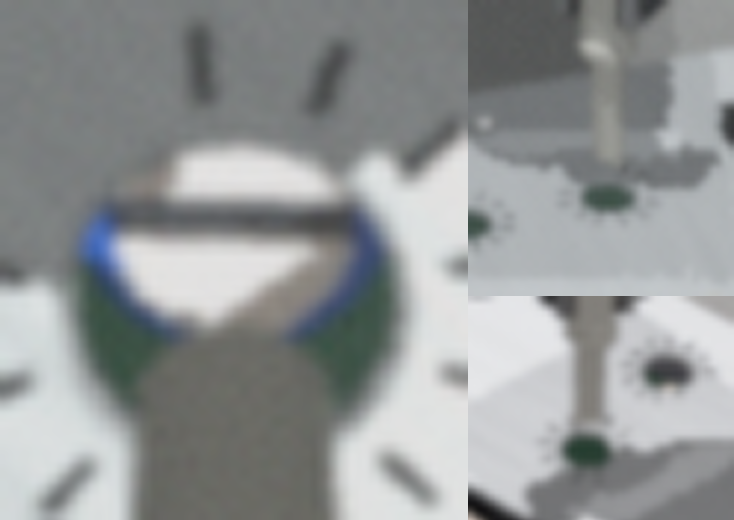

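The wrist close-up shows the slot horizontal, so it is parallel to the gripper's y and the blade. The hole centre is at about (282.7,213.5) and the shank's end at (282.3,217). I'll check the alignment numerically.

```bash
python3 - <<'E'
from h import *
d=load('wrist5'); p=np.array([.54803,.01926,.16094]); E=d['extrinsics']
f=E[:3,3]-p; f[2]=0; f/=np.linalg.norm(f); print('fwd',f, 'cam-tcp',E[:3,3]-p)
print('hole',proj(d,[.5483,.0197,.078]), 'shank edge',proj(d,p+[0,0,-.0614]+.006*f),'blade',proj(d,p+[0,0,-.0664]))
print('px/mm lateral etc', proj(d,p+[0,0,-.0614]+.007*f)-proj(d,p+[0,0,-.0614]+.006*f))
for h in(.008,.012,.016,.02):
  a,b=onz(d,260+105/10.4,185+217/10.4,.078-h),onz(d,260+355/10.4,185+217/10.4,.078-h); print(h,((a+b)/2).round(4),np.linalg.norm(b-a),np.degrees(np.arctan2(*(b-a)[1::-1])))
E
```

```text
fwd [-0.79895844  0.60138625  0.        ] cam-tcp [-0.06054079  0.04556983  0.14283214]
hole [281.43200363 215.26917092] shank edge [280.68066573 217.17243682] blade [280.63092181 223.40528081]
px/mm lateral etc [ 0.0119589  -1.49843302]
0.008 [0.545  0.0227 0.07  ] 0.017228682422480154 53.5096418628966
0.012 [0.546 0.022 0.066] 0.017523476868919176 53.50964186289647
0.016 [0.547  0.0213 0.062 ] 0.017818271315358132 53.50964186289664
0.02 [0.548  0.0206 0.058 ] 0.018113065761797154 53.509641862896515
```

Emit:
arm_command(
  rows=[
    [1,0,0,-1,0],
    [1,0,0,-0.9,0],
    [1,0,0,-0.2,0],
    [1,0,0,-0.2,0],
    [1,0,0,-0.2,0],
    [1,0,0,0,0],
    [1,0,0,0,0],
  ],
)

```text
clock: 8.7
position: [0.5474, 0.0197, 0.1348]
tool_rot: [180.0, -0.0, 143.6]
wrist_force: [-0.1, 0.0, -0.4]
width: 0.0171
gripper_force: 58.8
```

```bash
cat > st.py <<'E'
from h import *
P=[];F=[];M=[]
for _ in range(3):
    get_image('side'); s=read_state(); P.append(s['position']);F.append(s['wrist_force']);M.append(s['moment'])
print(s['clock'],'pos mm',(np.mean(P,0)*1e3).round(2),'F',np.mean(F,0).round(2),'M',np.mean(M,0).round(3),'yaw',s['tool_rot'][2].round(1),np.ptp(F,0).round(1),np.ptp(P,0).round(4))
E
python3 st.py
```

```text
8.85 pos mm [547.56  19.73 135.12] F [ 0.04 -0.72 -0.45] M [-0.015  0.022 -0.013] yaw 143.6 [1.3 0.4 1.6] [0.     0.     0.0001]
```

Emit:
arm_command(
  rows=[
    [1,0,0,-0.1,0],
    [1,0,0,-0.1,0],
    [1,0,0,0,0],
    [1,0,0,0,0],
  ],
)

```text
clock: 9.18
position: [0.5473, 0.0197, 0.1327]
tool_rot: [-180.0, -0.0, 143.6]
wrist_force: [-0.3, 1.2, -1.1]
width: 0.0173
gripper_force: 58.8
```

Emit:
arm_command(
  rows=[
    [1,0,0,-0.1,0],
    [1,0,0,0,0],
    [1,0,0,0,0],
  ],
)

```text
clock: 9.43
position: [0.5473, 0.0197, 0.1317]
tool_rot: [-180.0, -0.0, 143.6]
wrist_force: [-0.3, -0.6, 0.3]
width: 0.0172
gripper_force: 58.8
```

Emit:
arm_command(
  rows=[
    [1,0,0,-0.1,0],
    [1,0,0,0,0],
    [1,0,0,0,0],
  ],
)

```text
clock: 9.68
position: [0.5473, 0.0197, 0.1307]
tool_rot: [-180.0, -0.0, 143.6]
wrist_force: [0.2, -0.5, 0.3]
width: 0.0172
gripper_force: 58.8
```

```bash
python3 st.py
```

```text
9.8333 pos mm [547.32  19.73 130.8 ] F [ 0.4   0.03 -0.38] M [ 0.014 -0.019 -0.018] yaw 143.6 [0.8 0.9 1.7] [0.     0.     0.0001]
```

Emit:
arm_command(
  rows=[
    [1,0,0,-0.1,0],
    [1,0,0,0,0],
    [1,0,0,0,0],
  ],
)

```text
clock: 10.08
position: [0.5473, 0.0198, 0.1297]
tool_rot: [-180.0, -0.0, 143.6]
wrist_force: [0.3, 0.8, -0.3]
width: 0.017
gripper_force: 58.8
```

Emit:
arm_command(
  rows=[
    [1,0,0,-0.07,0],
    [1,0,0,0,0],
    [1,0,0,0,0],
  ],
)

```text
clock: 10.33
position: [0.5473, 0.0198, 0.1291]
tool_rot: [-180.0, -0.0, 143.6]
wrist_force: [0.5, 1.0, -1.0]
width: 0.0169
gripper_force: 58.8
```

Emit:
arm_command(
  rows=[
    [1,0,0,-0.07,0],
    [1,0,0,0,0],
    [1,0,0,0,0],
  ],
)

```text
clock: 10.58
position: [0.5473, 0.0197, 0.1284]
tool_rot: [-180.0, -0.0, 143.6]
wrist_force: [0.3, -0.4, -0.3]
width: 0.0174
gripper_force: 58.8
```

```bash
python3 st.py
```

```text
10.7333 pos mm [547.32  19.73 128.41] F [ 0.5   0.38 -0.51] M [-0.003 -0.011 -0.029] yaw 143.6 [0.6 0.8 1. ] [0.     0.     0.0001]
```

Still free at blade depth about 16 mm; continuing.

Emit:
arm_command(
  rows=[
    [1,0,0,-0.07,0],
    [1,0,0,0,0],
    [1,0,0,0,0],
  ],
)

```text
clock: 10.98
position: [0.5473, 0.0197, 0.1276]
tool_rot: [-180.0, -0.0, 143.6]
wrist_force: [-0.7, 0.1, 0.6]
width: 0.017
gripper_force: 58.8
```

Emit:
arm_command(
  rows=[
    [1,0,0,-0.06,0],
    [1,0,0,0,0],
    [1,0,0,0,0],
  ],
)

```text
clock: 11.23
position: [0.5473, 0.0198, 0.1271]
tool_rot: [-180.0, -0.0, 143.6]
wrist_force: [0.4, 0.4, -0.2]
width: 0.0173
gripper_force: 58.8
```

```bash
python3 st.py
```

```text
11.3833 pos mm [547.34  19.72 127.12] F [ 0.43  0.39 -0.17] M [ 0.006 -0.007  0.014] yaw 143.6 [0.4 0.7 0.9] [0. 0. 0.]
```

Emit:
arm_command(
  rows=[
    [1,0,0,-0.06,0],
    [1,0,0,0,0],
    [1,0,0,0,0],
  ],
)

```text
clock: 11.63
position: [0.5473, 0.0197, 0.1265]
tool_rot: [-180.0, -0.0, 143.6]
wrist_force: [-0.4, -0.4, -1.1]
width: 0.0169
gripper_force: 58.8
```

Emit:
arm_command(
  rows=[
    [1,0,0,-0.06,0],
    [1,0,0,0,0],
    [1,0,0,0,0],
  ],
)

```text
clock: 11.88
position: [0.5473, 0.0197, 0.1259]
tool_rot: [-180.0, -0.0, 143.6]
wrist_force: [-0.3, 0.2, -1.1]
width: 0.017
gripper_force: 58.8
```

```bash
python3 st.py
```

```text
12.0333 pos mm [547.34  19.72 125.92] F [-0.08  0.09 -0.03] M [ 0.    -0.005 -0.014] yaw 143.6 [0.6 1.  0.6] [0.0001 0.     0.    ]
```

Emit:
arm_command(
  rows=[
    [1,0,0,-0.06,0],
    [1,0,0,0,0],
    [1,0,0,0,0],
  ],
)

```text
clock: 12.28
position: [0.5473, 0.0197, 0.1253]
tool_rot: [-180.0, -0.0, 143.6]
wrist_force: [-0.7, 0.5, -0.6]
width: 0.0171
gripper_force: 58.8
```

Emit:
arm_command(
  rows=[
    [1,0,0,-0.05,0],
    [1,0,0,0,0],
    [1,0,0,0,0],
  ],
)

```text
clock: 12.53
position: [0.5473, 0.0197, 0.1248]
tool_rot: [-180.0, -0.0, 143.6]
wrist_force: [0.8, 0.2, 0.1]
width: 0.0169
gripper_force: 58.8
```

```bash
python3 st.py
```

```text
12.6833 pos mm [547.33  19.73 124.82] F [ 0.1  -0.01  0.06] M [-0.035  0.008 -0.002] yaw 143.6 [0.5 0.1 1.1] [0. 0. 0.]
```

Emit:
arm_command(
  rows=[
    [1,0,0,-0.05,0],
    [1,0,0,0,0],
    [1,0,0,0,0],
  ],
)

```text
clock: 12.93
position: [0.5473, 0.0197, 0.1243]
tool_rot: [-180.0, -0.0, 143.6]
wrist_force: [0.6, 0.8, -0.9]
width: 0.0171
gripper_force: 58.8
```

Emit:
arm_command(
  rows=[
    [1,0,0,-0.05,0],
    [1,0,0,0,0],
    [1,0,0,0,0],
  ],
)

```text
clock: 13.18
position: [0.5474, 0.0197, 0.1239]
tool_rot: [180.0, 0.0, 143.6]
wrist_force: [-0.3, 0.5, 0.4]
width: 0.0171
gripper_force: 58.8
```

```bash
python3 st.py
```

```text
13.3333 pos mm [547.41  19.71 123.9 ] F [-0.41  0.18 -0.28] M [-0.006 -0.004 -0.003] yaw 143.6 [1.  0.7 1.7] [0. 0. 0.]
```

Emit:
arm_command(
  rows=[
    [1,0,0,-0.05,0],
    [1,0,0,0,0],
    [1,0,0,0,0],
  ],
)

```text
clock: 13.58
position: [0.5474, 0.0197, 0.1235]
tool_rot: [180.0, 0.0, 143.6]
wrist_force: [-0.5, 0.4, 0.0]
width: 0.017
gripper_force: 58.8
```

```bash
python3 st.py
```

```text
13.7333 pos mm [547.44  19.71 123.48] F [-0.26  0.35  1.35] M [0.026 0.031 0.001] yaw 143.6 [0.9 0.6 1.6] [0. 0. 0.]
```

Contact at TCP z≈124 mm. I'll press slightly more and turn 14° clockwise, then look at the pointer.

Emit:
arm_command(
  rows=[
    [1,0,0,-0.04,0],
    [1,0,0,0,0],
    [1,0,0,0,-3.5],
    [1,0,0,0,-3.5],
    [1,0,0,0,-3.5],
    [1,0,0,0,-3.5],
    [1,0,0,0,0],
    [1,0,0,0,0],
  ],
)

```text
clock: 14.4
position: [0.5476, 0.0193, 0.1229]
tool_rot: [-180.0, 0.1, 129.7]
wrist_force: [1.9, -1.4, -0.5]
width: 0.0171
gripper_force: 58.8
```

```bash
python3 st.py; python3 - <<'E'
from h import *
d=grab('wrist','w6'); e=grab('side','d6'); f=grab('scene','s6')
Z=.083
for x in(d,e,f): print(proj(x,[.5705,.172,Z]).round(),proj(x,[.5843,.1453,Z]).round())
u,v=proj(e,[.5705,.155,Z]).astype(int); a=cv2.resize(e['frame'][v-25:v+25,u-33:u+33,::-1],(396,300),interpolation=cv2.INTER_CUBIC)
u,v=proj(f,[.5705,.155,Z]).astype(int); b=cv2.resize(f['frame'][v-25:v+25,u-33:u+33,::-1],(396,300),interpolation=cv2.INTER_CUBIC)
c=cv2.resize(d['frame'][:,:,::-1],(396,297)); c=np.vstack([c,np.zeros((3,396,3),np.uint8)])
g=cv2.resize(d['frame'][185:235,260:305,::-1],(270,300),interpolation=cv2.INTER_CUBIC); g=np.hstack([g,np.zeros((300,126,3),np.uint8)])
cv2.imwrite('pics/z7.png',np.vstack([np.hstack([a,b]),np.hstack([c,g])]))
E
```

```text
14.55 pos mm [547.53  19.38 122.9 ] F [ 1.35 -1.78 -0.83] M [-0.454 -0.274  0.015] yaw 129.7 [0.3 0.9 1.2] [0. 0. 0.]
[515.  44.] [491. 106.]
[230. 243.] [235. 234.]
[332. 205.] [322. 210.]
```

View pics/z7.png

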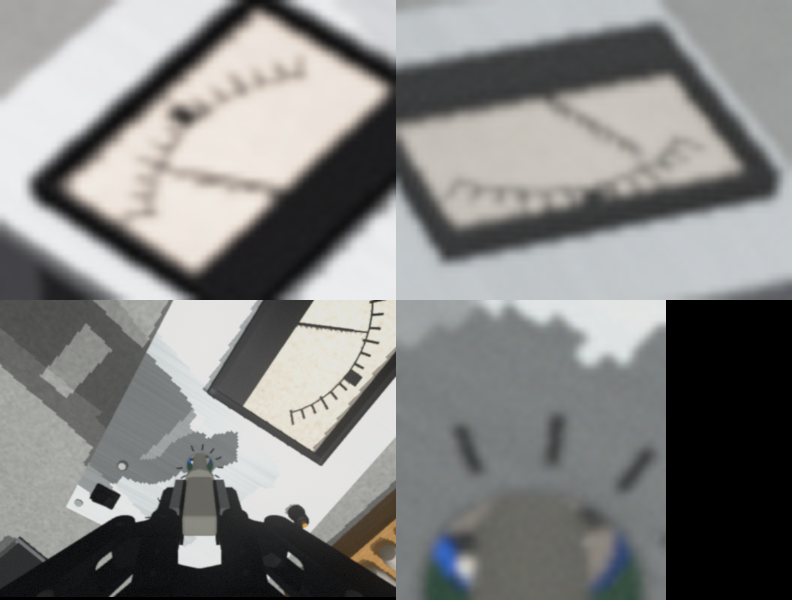

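The pointer has hardly moved yet: tip at about (520,45) in the wrist view. But there is a 2.2 N side force square to the blade and no push, so the blade is in the slot against one wall. I'll ease over and down a little, then turn on.

Emit:
arm_command(
  rows=[
    [1,0.03,-0.03,0,0],
    [1,0,0,-0.05,0],
    [1,0,0,0,0],
    [1,0,0,0,0],
  ],
)

```text
clock: 15.03
position: [0.5477, 0.0194, 0.1226]
tool_rot: [-180.0, 0.0, 129.6]
wrist_force: [1.1, -1.6, 0.4]
width: 0.0172
gripper_force: 58.9
```

```bash
python3 st.py
```

```text
15.1833 pos mm [547.7   19.4  122.59] F [ 0.01 -1.75  0.44] M [-0.461 -0.119  0.015] yaw 129.6 [0.3 1.  0.5] [0.     0.     0.0001]
```

Emit:
arm_command(
  rows=[
    [1,0,0,0,-3],
    [1,0,0,0,-3],
    [1,0,0,0,-3],
    [1,0,0,0,0],
    [1,0,0,0,0],
  ],
)

```text
clock: 15.6
position: [0.5476, 0.0194, 0.1225]
tool_rot: [-180.0, 0.0, 120.7]
wrist_force: [0.9, -2.1, 0.1]
width: 0.0173
gripper_force: 58.9
```

```bash
python3 st.py
```

```text
15.75 pos mm [547.63  19.39 122.49] F [ 0.26 -2.31  1.11] M [-0.477 -0.078  0.009] yaw 120.7 [0.5 0.9 0.4] [0. 0. 0.]
```

```bash
cat > ptr.py <<'E'
from h import *
from scipy.ndimage import map_coordinates, gaussian_filter1d
Z=.083; m=np.array([.5843,.1453]); y=np.radians(8.2); piv=m-.062*np.array([np.cos(y),np.sin(y)])
A=np.arange(-45,46,.5)
def prof(d,r0,r1):
    g=cv2.cvtColor(d['frame'],cv2.COLOR_RGB2GRAY).astype(float); I=[]
    for r in np.arange(r0,r1,.001):
        q=np.array([proj(d,[piv[0]+r*np.cos(y+t),piv[1]+r*np.sin(y+t),Z]) for t in np.radians(A)])
        I.append(map_coordinates(g,[q[:,1],q[:,0]],order=1,cval=200))
    return gaussian_filter1d(np.mean(I,0),2)
def report(n,d):
    p=prof(d,.035,.058); k=prof(d,.063,.069)
    i=p.argmin(); j=40+k[40:140].argmin()
    print(n,'pointer',A[i],'depth',(np.median(p)-p[i]).round(),'mark',A[j],'depth',(np.median(k)-k[j]).round())
if __name__=='__main__':
    import sys,time
    for n in('w1','w6','side0','d6','scene0','s6'): report(n,load(n)) if len(sys.argv)<2 else 0
    for n in('wrist','side','scene'): report(n,grab(n,n+'L'))
E
python3 ptr.py
```

```text
w1 pointer 29.5 depth 86.0 mark -0.5 depth 118.0
w6 pointer 29.0 depth 94.0 mark 1.0 depth 127.0
side0 pointer 26.0 depth 58.0 mark 1.0 depth 77.0
d6 pointer 25.0 depth 52.0 mark 0.5 depth 92.0
scene0 pointer 28.0 depth 32.0 mark 0.0 depth 32.0
s6 pointer 27.5 depth 35.0 mark -0.5 depth 33.0
wrist pointer 24.5 depth 96.0 mark 1.0 depth 131.0
side pointer 20.5 depth 48.0 mark 0.5 depth 92.0
scene pointer 23.0 depth 33.0 mark 0.0 depth 33.0
```

The pointer is moving: about 5° so far, with about 22° left, so about 44° of trimmer. I'll turn on in portions.

Emit:
arm_command(
  rows=[
    [1,0,0,0,-3],
    [1,0,0,0,-3],
    [1,0,0,0,-3],
    [1,0,0,0,-3],
    [1,0,0,0,0],
    [1,0,0,0,0],
  ],
)

```text
clock: 16.4
position: [0.5475, 0.0194, 0.1224]
tool_rot: [-180.0, -0.0, 108.7]
wrist_force: [0.2, -2.8, 1.1]
width: 0.0175
gripper_force: 58.9
```

```bash
python3 st.py; python3 ptr.py l
```

```text
16.55 pos mm [547.58  19.41 122.42] F [-0.2  -2.05  0.84] M [-0.501 -0.018  0.012] yaw 108.7 [1.1 1.1 0.4] [0. 0. 0.]
wrist pointer 20.0 depth 23.0 mark 1.0 depth 129.0
side pointer 14.0 depth 54.0 mark 0.5 depth 92.0
scene pointer 16.5 depth 36.0 mark 0.0 depth 33.0
```

Emit:
arm_command(
  rows=[
    [1,0,0,0,-3],
    [1,0,0,0,-3],
    [1,0,0,0,-3],
    [1,0,0,0,-3],
    [1,0,0,0,0],
    [1,0,0,0,0],
  ],
)

```text
clock: 17.2
position: [0.5475, 0.0194, 0.1223]
tool_rot: [-180.0, -0.0, 96.7]
wrist_force: [-0.9, -1.9, 1.3]
width: 0.0175
gripper_force: 59.0
```

Emit:
arm_command(
  rows=[
    [1,0,0,0,-3],
    [1,0,0,0,-3],
    [1,0,0,0,-3],
    [1,0,0,0,0],
    [1,0,0,0,0],
  ],
)

```text
clock: 17.62
position: [0.5474, 0.0195, 0.1223]
tool_rot: [-180.0, -0.0, 87.8]
wrist_force: [-0.8, -2.7, 0.5]
width: 0.0173
gripper_force: 59.0
```

```bash
python3 st.py; python3 ptr.py l
```

```text
17.7667 pos mm [547.44  19.45 122.33] F [-1.08 -2.74  1.17] M [-0.534  0.186  0.039] yaw 87.7 [2.  1.3 0.4] [0. 0. 0.]
wrist pointer 4.0 depth 1.0 mark -6.5 depth 48.0
side pointer 3.5 depth 59.0 mark 1.0 depth 96.0
scene pointer 4.5 depth 34.0 mark 0.0 depth 33.0
```

Emit:
arm_command(
  rows=[
    [1,0,0,0,-2.5],
    [1,0,0,0,-2.5],
    [1,0,0,0,-2],
    [1,0,0,0,0],
    [1,0,0,0,0],
  ],
)

```text
clock: 18.33
position: [0.5475, 0.0195, 0.1223]
tool_rot: [-180.0, 0.0, 80.7]
wrist_force: [-1.5, -2.5, 1.0]
width: 0.0171
gripper_force: 59.0
```

```bash
python3 st.py; python3 ptr.py l
```

```text
18.4833 pos mm [547.48  19.47 122.33] F [-0.82 -2.13  1.13] M [-0.523  0.254  0.027] yaw 80.7 [0.9 1.1 0.1] [0. 0. 0.]
wrist pointer 4.5 depth 1.0 mark -21.5 depth 50.0
side pointer 0.0 depth 58.0 mark 0.5 depth 97.0
scene pointer 1.0 depth 38.0 mark 0.0 depth 34.0
```

The pointer is on the mark (within about 1° in both views). I'll back off the play, lift out and carry the tool to the stand.

Emit:
arm_command(
  rows=[
    [1,0,0,0,2],
    [1,0,0,0,2],
    [1,0,0,0.4,0],
    [1,0,0,1,0],
    [1,0,0,2.6,0],
    [1,0,0,3,0],
    [1,-0.27,-3.65,0,7],
    [1,-0.27,-3.65,0,7],
    [1,-0.27,-3.65,0,7],
    [1,-0.27,-3.65,0,7],
    [1,-0.27,-3.65,0,7],
    [1,-0.27,-3.65,0,7],
    [1,-0.27,-3.65,0,7],
    [1,-0.27,-3.7,0,7],
    [1,0,0,0,7],
    [1,0,0,0,7],
    [1,0,0,0,7],
    [1,0,0,0,0],
    [1,0,0,0,0],
  ],
)

```text
clock: 20.22
position: [0.5269, -0.2684, 0.1931]
tool_rot: [180.0, 0.1, 160.5]
wrist_force: [-0.1, 0.7, -0.8]
width: 0.0171
gripper_force: 58.8
```

```bash
python3 st.py; python3 ptr.py l; python3 - <<'E'
from h import *
d=load('wristL'); s=read_state(); p=s['position']
# empty hole: dark blob on the stand top
g=cv2.cvtColor(d['frame'],cv2.COLOR_RGB2GRAY)
print('hole1 expect',proj(d,[.5258,-.2727,.066]),'blade',proj(d,p-[0,0,.0664]))
u,v=proj(d,[.5258,-.2727,.066]).astype(int)
print(g[v-28:v+20:2,u-24:u+25:2])
E
```

```text
20.3667 pos mm [ 526.8  -268.25  192.87] F [-0.04 -0.33 -0.16] M [ 0.019 -0.     0.004] yaw 160.7 [0.4 0.3 0.3] [0.0001 0.     0.0002]
wrist pointer -45.0 depth 0.0 mark -25.0 depth 0.0
side pointer 0.0 depth 59.0 mark 0.5 depth 94.0
scene pointer 1.0 depth 38.0 mark 0.0 depth 34.0
hole1 expect [275.23925306 198.4923031 ] blade [280.33405618 222.41273093]
[[ 74  75  76  74  77  75  73  72  72  77  73  75  73  79 104 129 137 141
  145 144 153 159 165 167 170]
 [ 77  75  75  76  72  70  72  74  72  71  73  75  72  88 137 142 141 143
  144 144 145 144 150 163 166]
 [108  99  75  75  75  76  73  74  75  74  72  75  73  78 126 145 141 140
  142 143 143 145 144 148 151]
 [137 127  80  75  72  74  73  76  75  73  72  75  74  95 137 141 143 143
  144 144 143 144 146 146 144]
 [136 132 107 102  79  89  76  71  72  73  73  74  71 111 141 142 141 143
  142 144 142 146 146 145 145]
 [135 139 137 134 129 133 105  73  73  73  73  72  75  92 138 141 144 143
  144 146 143 144 144 144 144]
 [137 139 136 139 138 140 126  79  75  71  70  73  83 127 138 141 143 142
  143 142 144 144 142 146 143]
 [136 1
[... 1078 characters left out ...]
00  86  67  60  61  61  58  63  81  89
  120 141 143 144 146 147 143]
 [136 136 137 138 137 141 139 137 117  86  87  81  73  75  78  81  86 109
  139 144 140 144 143 144 145]
 [137 137 136 136 139 138 138 137 135 120  95  90  94  90  93  93 114 138
  141 144 145 144 144 145 144]
 [137 136 137 137 138 138 139 139 141 139 134 128 122 119 125 134 140 142
  143 143 144 140 142 144 144]
 [137 137 137 138 138 137 138 139 138 141 138 137 137 141 141 141 141 143
  140 141 142 143 141 145 142]
 [136 135 136 135 136 138 139 138 139 139 140 140 139 139 141 139 138 140
  141 142 141 143 144 143 144]
 [137 136 137 136 140 136 138 137 137 139 139 140 138 134 126 122 120 127
  134 141 141 141 143 143 142]]
```

The empty hole shows as a dark disc at (277,198), matching the predicted (275,198.5) after the known 1.5 px lateral bias. I'll shift over it and lower.

Emit:
arm_command(
  rows=[
    [1,-0.1,-0.45,0,1],
    [1,0,0,-2,0],
    [1,0,0,-2,0],
    [1,0,0,-1,0],
    [1,0,0,0,0],
    [1,0,0,-0.5,0],
    [1,0,0,-0.5,0],
    [1,0,0,-0.5,0],
    [1,0,0,0,0],
    [1,0,0,0,0],
  ],
)

```text
clock: 21.35
position: [0.5256, -0.2731, 0.1275]
tool_rot: [-180.0, 0.0, 161.8]
wrist_force: [0.0, -0.4, 0.2]
width: 0.0172
gripper_force: 58.8
```

```bash
python3 st.py
```

```text
21.5 pos mm [ 525.79 -273.23  127.92] F [-0.15  0.06  0.23] M [0.033 0.002 0.009] yaw 161.8 [0.7 1.1 1.9] [0.0001 0.0001 0.0002]
```

No contact and the blade is inside the mouth; lowering the rest (about 44 mm).

Emit:
arm_command(
  rows=[
    [1,0,0.03,-1,0],
    [1,0,0,-1,0],
    [1,0,0,-1,0],
    [1,0,0,-0.8,0],
    [1,0,0,-0.3,0],
    [1,0,0,-0.2,0],
    [1,0,0,0,0],
    [1,0,0,0,0],
  ],
)

```text
clock: 22.17
position: [0.5256, -0.2729, 0.0845]
tool_rot: [-180.0, 0.0, 161.8]
wrist_force: [0.1, -0.9, -0.1]
width: 0.0174
gripper_force: 58.9
```

```bash
python3 st.py
```

```text
22.3167 pos mm [ 525.84 -273.01   84.97] F [ 0.31  0.13 -0.33] M [ 0.027 -0.004 -0.006] yaw 161.8 [0.9 1.  1.4] [0.0001 0.     0.0002]
```

Lower the last 2 mm, open, and rise clear.

Emit:
arm_command(
  rows=[
    [1,0,0,-0.1,0],
    [1,0,0,-0.1,0],
    [1,0,0,0,0],
    [-1,0,0,0,0],
    [-1,0,0,0,0],
    [-1,0,0,0,0],
    [-1,0,0,0,0],
    [-1,0,0,0,0],
    [-1,0,0,0,0],
    [-1,0,0,0,0],
    [-1,0,0,1,0],
    [-1,0,0,3,0],
    [-1,0,0,3,0],
    [-1,0,0,2,0],
    [-1,0,0,0,0],
    [-1,0,0,0,0],
    [-1,0,0,0,0],
  ],
)

```text
clock: 23.73
position: [0.525, -0.2724, 0.1717]
tool_rot: [180.0, -0.1, 161.8]
wrist_force: [-1.1, 1.1, 0.0]
width: 0.0852
gripper_force: 0.0
```

```bash
python3 st.py; python3 ptr.py l; python3 - <<'E'
from h import *
# handle top: bright quad near expected pixel; compare with z4 frame
for n in('w3','wristL'):
    d=load(n); hsv=cv2.cvtColor(d['frame'],cv2.COLOR_RGB2GRAY)
    u,v=proj(d,[.5257,-.2725,.121]).astype(int)
    m=(hsv[v-30:v+30,u-40:u+40]>195).astype(np.uint8)
    k,_,st,c=cv2.connectedComponentsWithStats(m)
    for i in range(1,k):
        if st[i,4]>100: q=c[i]+[u-40,v-30]; print(n,st[i],q.round(1),onz(d,*q,.121).round(4))
# stand neighbourhood before/after in the scene and side views
for n in('scene','side'):
    a,b=load(n+'0'),load(n+'L'); P=[proj(b,[x,y,z]) for x,y,z in[(.5257,-.2725,.121),(.5257,-.2725,.075)]]
    for q in P:
        u,v=q.round().astype(int); print(n,(u,v),np.abs(a['frame'][v-5:v+6,u-6:u+7].astype(int)-b['frame'][v-5:v+6,u-6:u+7]).mean().round(1))
E
```

```text
23.8833 pos mm [ 524.59 -272.08  170.59] F [-0.27 -0.15 -0.17] M [ 0.013 -0.023 -0.   ] yaw 161.8 [1.1 1.1 1.5] [0.0001 0.0001 0.0004]
wrist pointer -45.0 depth 0.0 mark -25.0 depth 0.0
side pointer 0.0 depth 59.0 mark 0.5 depth 94.0
scene pointer 1.0 depth 38.0 mark -0.5 depth 34.0
w3 [ 29  22  26  15 386] [281.5 229. ] [ 0.5253 -0.2715  0.121 ]
wristL [ 28  22  27  15 400] [281. 233.] [ 0.525  -0.2718  0.121 ]
scene (np.int64(124), np.int64(198)) 17.1
scene (np.int64(128), np.int64(216)) 5.0
side (np.int64(371), np.int64(152)) 19.6
side (np.int64(369), np.int64(165)) 10.2
```

```bash
python3 -c "from plant import sign_off; print(sign_off())"
```

```text
the job is handed in; nothing more can be done
None
```

The job is handed in at about 24 s: the pointer reads within about 1° of the mid-scale mark, and the tuning tool is released in the stand's middle hole; I judged it fully down from the release height and its top's position, and I did not measure the spares, bottles or weight afterwards.

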